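Slide the drip tray under the glass drainer until its spout hangs over the sink

TASK

The wiped drip tray lies beside the glass drainer, and the glasses will drip on the worktop until it is back. Push it gently along the worktop with the fingertips, without squeezing or lifting it, into line with the drainer and on between the drainer's runners, spout first, until the spout hangs about 3 cm over the sink basin. The glasses stay standing on the drainer, the things round about stay where they are, and you finish clear of everything.

Things in the scene. Friction and masses are not known exactly. Their poses are not given: they have to be found in the camera images.
- drip_tray: Shallow ribbed metal drip tray, loose, flat on four rubber feet, 0.3 to 0.6 kg. Walled body 150 mm (its x) by 280 mm (its y), walls up to 22 mm above the worktop all round, corners cut 14 mm at 45 degrees. A flat open spout, 46 mm wide, 60 mm long, underside 6 mm up, sticks out of the middle of its +y end. Origin: on the worktop under the middle of the walled body; y towards the spout, z up.
- spout_tip (a point): Middle of the outer end of the tray's spout, on its underside, 200 mm from the tray's origin along the tray's y.
- tray_back_end (a point): Middle of the outside of the tray's plain end wall (the end away from the spout), 14 mm above the worktop, 140 mm from the tray's origin along the tray's -y.
- drainer: Glass drainer of bent steel rod, fixed; its pose differs each run. 190 mm (its x) by 188 mm (its y), 116 mm high. Two closed side loops of 8 mm rod, 91 mm either side of its origin, run along its y with their lower rods (runners) on the worktop: 174 mm free between them, 55 mm free height under the wire deck. Origin: on the worktop under its middle; x away from the robot, y towards the sink, z up.
- drainer_entry (a point): Middle of the drainer's entry, on the worktop, 94 mm from its origin along its -y. The tray goes in here, spout first, and moves on along the drainer's +y; the basin lies beyond the other end.
- basin_edge (a point): Point on the inner edge of the sink basin, at the top of its flat rim. The edge runs along world x, at least 0.15 m either way; the basin lies on its +y side. On the other side the rim, 4 mm high, lies on the worktop from 4 to 30 mm before the edge. The overhang is how far spout_tip lies beyond this edge in world y.
- glass_a: Tea glass standing mouth down on the drainer's wire deck (64 mm up), loose, 53 mm across, 91 mm tall. Origin: middle of its lower end; z up.
- glass_b: Second tea glass standing on the drainer, like glass_a.
- glass_c: Third tea glass standing on the drainer, like glass_a.
- mug: White mug standing on the worktop to the right, 78 mm across, 97 mm tall; a bystander. Origin: middle of its underside.
- salt_shaker: Salt shaker with grey cap, 44 mm across, 90 mm tall, standing towards the back; a bystander. Origin: middle of its underside.
- honey_jar: Honey jar with red lid, 60 mm across, 86 mm tall, standing towards the back; a bystander. Origin: middle of its underside.
- saucer: White tea saucer, 104 mm across, 16 mm high, on the worktop in front of the drainer; a bystander. Origin: middle of its underside.
- teaspoon: Teaspoon, 130 mm long, 26 mm wide, 11 mm high, lying near the front edge on the right; a bystander. Origin: under its middle.
Not all that is in view belongs to the job. Leave any green look-alike of the glass_c alone. What is shaped like the glass_a but yellow is not meant.

How it is judged:
On the way:
1. the tray lies in line with the drainer and its spout has entered between the runners (y of spout_tip in the frame of drainer above -0.07 m and x of drip_tray in the frame of drainer between -0.02 and 0.02 m and angle between the y axis of drip_tray and the y axis of drainer, either way round below 0.12 rad and height (world z) of drip_tray between -0.004 and 0.006 m and angle between drip_tray's own z axis and vertical below 0.04 rad), for 0.1 s.
At the end, for the whole second after the job is handed in: The tray lies flat on the worktop between the drainer's runners (within 20 mm of its centre line and 0.12 rad of its direction), at rest, its spout reaching 15 to 45 mm beyond the inner edge of the sink basin; the three glasses stand on the drainer (y of spout_tip in the frame of basin_edge between 0.015 and 0.045 m and x of drip_tray in the frame of drainer between -0.02 and 0.02 m and angle between the y axis of drip_tray and the y axis of drainer, either way round below 0.12 rad and height (world z) of drip_tray between -0.004 and 0.006 m and angle between drip_tray's own z axis and vertical below 0.04 rad and linear speed of each of drip_tray, glass_a, glass_b, glass_c below 0.01 m/s and angle between each of glass_a, glass_b, glass_c's own z axis and vertical below 0.3 rad and z of each of glass_a, glass_b, glass_c in the frame of drainer above 0.055 m); the robot touches nothing.
It fails at once if the tray is lifted, carried or tipped up (height (world z) of drip_tray above 0.012 m or angle between drip_tray's own z axis and vertical above 0.1 rad).
It fails at once if a glass on the drainer is knocked over or shoved more than 20 mm (angle between any of glass_a, glass_b, glass_c's own z axis and vertical above 0.5 rad or distance of any of glass_a, glass_b, glass_c from where it was at the start of the episode above 0.02 m).
It fails at once if the fingers squeeze or force the tray with more than 35 N (contact force between the fingers and drip_tray above 35 N).
It fails at once if the mug, salt shaker, honey jar, saucer or teaspoon is moved more than 30 mm (distance of any of mug, salt_shaker, honey_jar, saucer, teaspoon from where it was at the start of the episode above 0.03 m).
It also fails if it takes over 51 s, if anything falls off the work surface, if the arm or the gripper's body presses on something with over 40 N, if the wrist force passes 120 N, or if a joint passes its speed limit or range.

ROBOT

A 6-joint arm with a two-finger parallel gripper is mounted at the origin on a cart in front of the work surface, level with it; the furniture and walls round the work are solid. World frame = base frame: x ahead of the robot, y to its left, z up, the work surface at z = 0. Lengths are in m, angles in rad, forces in N, time in s.
With the tool pointing down it reaches from about 0.325 to 0.775 m from the base axis. Payload 5.5 kg.
Tool frame: the origin (TCP) lies at the very end of the fingers, on their centre line; the grasp point (between the pads) lies 19 mm behind it; z points along the fingers, y is the line along which they close (so a half turn about z gives the same grasp; the last joint's range is limited). The gripper opens to 85 mm and grips with 20 to 120 N. Pads are 22 mm wide; open, the fingers measure 114 mm over their backs; the gripper's body (76 mm by 85 mm) begins 54 mm behind the grasp point. The pads swing forward as they close: fully open they stand 13 mm farther back than shut.
Start: joints at [1.178, 0.091, 1.231, -0, 1.82, -0.057], TCP at [0.198, 0.567, 0.231] pointing down, gripper open.
Joint ranges: [-2.87, 2.87], [-0.86, 2.18], [0.17, 2.46], [-1.51, 4.65], [0.06, 2.69], [-2.65, 2.65]. Speed limits (rad/s): [2.57, 2.57, 3.01, 3.14, 3.14, 3.14].

INTERFACE

Orientations are given as a rotation vector (axis times angle).
In Python, from station import * gives the robot as it stands.
- The arm moves only by the tool arm_command, never from a script. Its argument "targets" is one flat list of numbers, 7 for each row, row after row: the shift along the tool's x, y, z in units of 30 mm (1.0 is 30 mm), then the turn, a rotation vector about the tool's x, y, z in units of 6 degrees (1.0 is 6 degrees), then the opening, from 0 (shut) to 1 (fully open). A call has exactly 5 rows; each row shifts and turns the commanded pose from where the row before left it, along the tool's axes as they then stand; what a row does not reach is not made up. A row lasts 1/12 s, in which the tool goes at most 41.7 mm and 7.16 degrees, less where a joint would pass 70% of its speed; a pose out of reach is approached as far as the arm can. A call is refused whole if a number of a shift passes 1 or a number of a turn 1, either way. A call with a gripper value outside its range is refused whole. The fingers move at their own pace and stop on an object; the grip force is fixed at half the most. Time passes only in rows, so rows that do not move let the fingers close, or fill a call up. It gives the time, the measured TCP pose, the force, the opening and the grip force at its end, in the units of the state.
- observe(): the state, without advancing time (a new reading comes with each control period).
- snapshot(name): name is "side" or "top" or "wrist"; returns the picture (384x512x3 uint8, red, green, blue); there is no depth.
- get_calibration(name): a dict with "vfov" (degrees; the focal length in pixels is half the picture's height over the tangent of half this angle, whatever the lens; pixels are square), "cx", "cy" (the principal point, pixels), "view" (4x4, takes a point from world to camera coordinates). Camera axes: x right, y up, looking along -z (the intrinsics and any distortion apply to the point x, -y, -z); pixel columns grow to the right and rows downward; lengths in m; the calibration is good to about 2 mm. The wrist camera is an equidistant fisheye: a pixel r from the principal point sees the ray r / f radians off the axis. A picture is of the moment at which its call begins: read the wrist's pose just before it. get_calibration takes no time and is no camera call; for the wrist camera it gives the pose at the moment of the call.
- close_job(): hands the job in; it is judged then, once.
The state is a dict: "t": time; "joints": joint angles; "dq": joint speeds; "joint_torque": joint torques, N m; "position": TCP position; "tool_rot": TCP orientation; "wrist_force": force on the tool from outside, world axes, zero at the start; "ft_torque": the same for the moment, N m; "gripper_width": opening from 0.0 (shut) to 1.0 (fully open); "grip_force": force on a finger pad.
Only numpy, scipy, OpenCV 4.12 (cv2) and the standard library are available. Lean on these libraries where they do the work, as an engineer would, in place of code of your own. Each camera call takes 0.05 s, during which the arm holds its last target. There are 200 camera calls.

## Working session

There is one attempt and no reset: what is moved stays moved. The work goes in short steps, Python scripts to look and compute and a tool call to move; the robot and the scene stay as the last step left them, time stands still between calls to the robot, and variables do not carry over. Pictures are saved under pics/ and viewed, at most 13 in all, crops included, and the job is handed in when it is done.

Besides the shell and the picture viewer there is one more tool, called after "Emit:" as name(argument=value, ...), one argument or row to a line, values as JSON. arm_command: Moves the arm, as the interface text tells. Its arguments: {"type":"object","properties":{"targets":{"type":"array","items":{"type":"number"}}},"required":["targets"]}

```bash
mkdir -p pics; cat > h.py <<'E'
from station import *
import numpy as np, cv2
def ray(cal,u,v):
    f=192/np.tan(np.radians(cal["vfov"])/2); V=np.array(cal["view"])
    d=np.array([(u-cal["cx"])/f,-(v-cal["cy"])/f,-1.]); R=V[:3,:3]
    return -R.T@V[:3,3], R.T@d
def onz(cal,u,v,z):
    o,d=ray(cal,u,v); return o+d*(z-o[2])/d[2]
def proj(cal,p):
    f=192/np.tan(np.radians(cal["vfov"])/2); V=np.array(cal["view"])
    c=V[:3,:3]@np.array(p)+V[:3,3]; return cal["cx"]+f*c[0]/-c[2], cal["cy"]-f*c[1]/-c[2]
def save(n,im): cv2.imwrite(n,im[:,:,::-1])
E
python3 - <<'E'
from h import *
s=observe(); print(s["t"],s["position"],s["tool_rot"])
for n in("top","side"):
    im=snapshot(n); save(f"pics/{n}0.png",cv2.resize(im,(800,600))); save(f"raw_{n}.png",im)
    c=get_calibration(n); print(n,{k:np.round(v,3).tolist() for k,v in c.items()})
E
```

```text
0.0 [0.19760618 0.56621407 0.23012906] [-5.24893512e-01 -3.09699147e+00  3.05973978e-03]
top {'vfov': 49.209, 'cx': 250.26, 'cy': 194.55, 'view': [[-0.011, -1.0, -0.005, 0.113], [0.99, -0.012, 0.142, -0.554], [-0.142, -0.003, 0.99, -1.28], [0.0, 0.0, 0.0, 1.0]]}
side {'vfov': 55.186, 'cx': 260.825, 'cy': 190.149, 'view': [[-0.999, 0.049, -0.002, 0.563], [-0.025, -0.463, 0.886, 0.008], [0.042, 0.885, 0.464, -1.263], [0.0, 0.0, 0.0, 1.0]]}
```

View pics/top0.png

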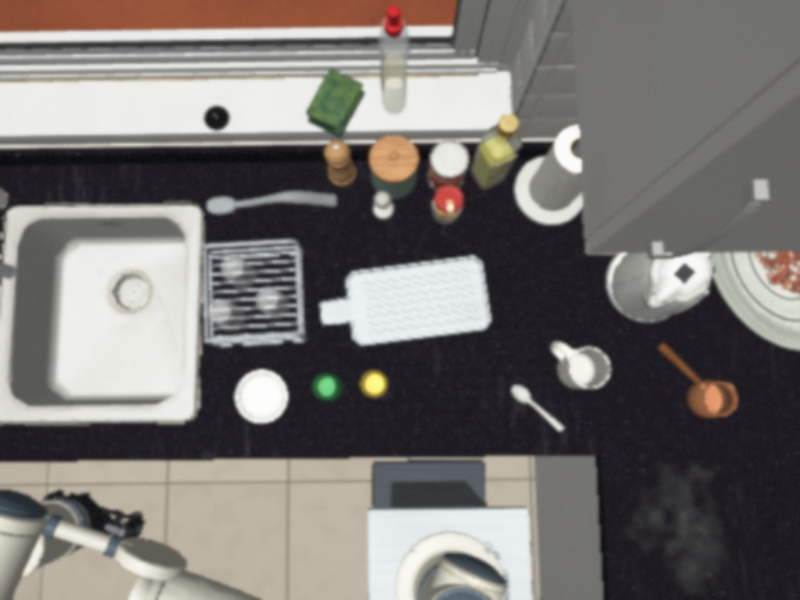

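View pics/side0.png

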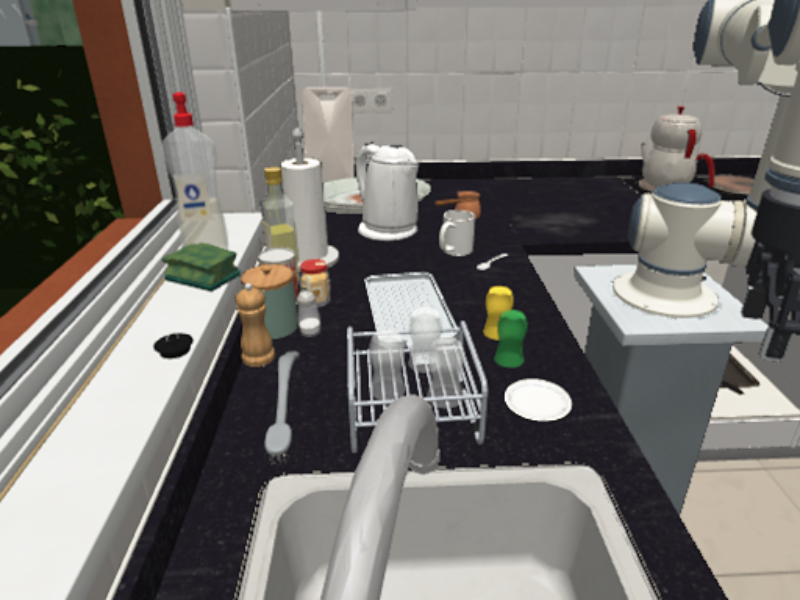

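Top view, 800x600 pixels: the tray is at about (420,300) with its spout tip at (322,312). The drainer is at about (254,293) and the sink's right rim at x≈203. There are two capsule look-alikes, green at (327,386) and yellow at (374,384), both off the drainer. The three clear glasses on the drainer are the real ones, near (232,265), (268,298) and (220,312). I'm measuring next.

```bash
python3 - <<'E'
from h import *
im=cv2.imread("raw_top.png")[:,:,::-1].copy(); c=get_calibration("top")
save("pics/crop_top.png",cv2.resize(im[145:235,120:320],(800,360),interpolation=cv2.INTER_CUBIC))
m=(im.min(2)>110).astype(np.uint8); m[:,:203]=0; m[:162]=0; m[222:]=0; m[:,318:]=0
m=cv2.morphologyEx(m,cv2.MORPH_CLOSE,np.ones((5,5)))
cs,_=cv2.findContours(m,0,1); k=max(cs,key=cv2.contourArea)[:,0]
body=k[k[:,0]>228]
W=np.array([onz(c,u,v,.02)[:2] for u,v in body],np.float32)
r=cv2.minAreaRect(W); print("body",r)
sp=k[k[:,0]<219]; S=np.array([onz(c,u,v,.007)[:2] for u,v in sp]); print("spout tip ymax",S[:,1].max(), S[S[:,1]>S[:,1].max()-.01].mean(0), S[:,0].min(),S[:,0].max())
# sink edge & items
print("inner/outer rim guesses",[onz(c,u,v,.004).round(3) for u,v in((186*.64,300*.64),(203*.64,300*.64))])
for n,(u,v,z) in dict(saucer=(262,397,.016),green=(327,386,.09),yellow=(374,384,.09),mug=(586,368,.097),salt=(382,198,.09),honey=(448,198,.086),spoonA=(516,392,.01),spoonB=(562,428,.01)).items(): print(n,onz(c,u*.64,v*.64,z).round(3))
E
```

```text
body ((0.567143976688385, 0.04645955562591553), (0.15767306089401245, 0.275485098361969), 6.774778366088867)
spout tip ymax 0.25594114299578574 [0.54616901 0.25207298] 0.5203082345231742 0.5724184347137136
inner/outer rim guesses [array([0.573, 0.532, 0.004]), array([0.573, 0.496, 0.004])]
saucer [0.372 0.368 0.016]
green [0.391 0.23  0.09 ]
yellow [0.394 0.141 0.09 ]
mug [ 0.42  -0.262  0.097]
salt [0.76  0.122 0.09 ]
honey [ 0.76  -0.009  0.086]
spoonA [ 0.377 -0.144  0.01 ]
spoonB [ 0.304 -0.233  0.01 ]
```

View pics/crop_top.png

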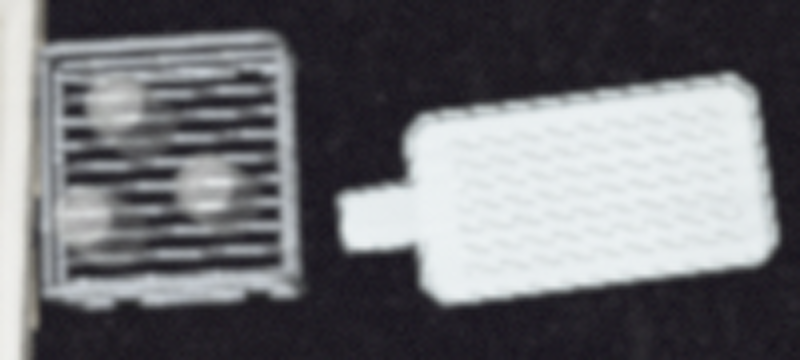

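```bash
python3 - <<'E'
from h import *
im=cv2.imread("raw_side.png")[:,:,::-1]
save("pics/crop_side.png",cv2.resize(im[195:310,190:340],None,fx=5,fy=5,interpolation=cv2.INTER_CUBIC))
E
```

```text
(no output)
```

View pics/crop_side.png

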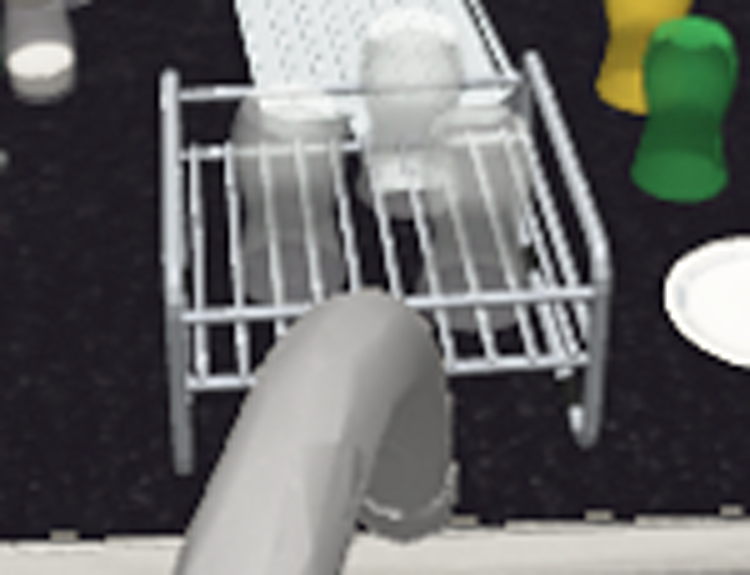

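```bash
python3 - <<'E'
from h import *
c=get_calibration("side"); t=get_calibration("top")
S=lambda u,v,z:onz(c,190+u/5-.4,195+v/5-.4,z)[:2].round(4)
T=lambda u,v,z:onz(t,120+u/4-.4,145+v/4-.4,z)[:2].round(4)
print("feet",S(185,470,0.),S(588,440,0.))
fr,ff,nr,nf=S(171,74,.112),S(178,300,.112),S(532,60,.112),S(600,255,.112)
print("far rod",fr,ff,"near rod",nr,nf)
for a,b in((fr,ff),(nr,nf)): d=b-a; print("yaw(-x per y)",-d[0]/d[1],np.linalg.norm(d))
d=fr-nr;print(d[1]/d[0],np.linalg.norm(d)); d=ff-nf;print(d[1]/d[0],np.linalg.norm(d)); print("ctr",(fr+ff+nr+nf)/4)
print("rim outer side",S(0,542,.002),S(700,521,.002))
print("top: far rod",T(50,46,.112),T(270,37,.112)," near runner",T(50,298,.004),T(290,290,.004)," rim",T(38,100,.004),T(33,300,.004))
g=cv2.imread("raw_top.png").astype(int)
for v in(185,200,220): print(v,[tuple(g[v,u])[1] for u in range(108,136)])
E
```

```text
feet [0.6639 0.4598] [0.4793 0.4497]
far rod [0.6711 0.2984] [0.6609 0.4817] near rod [0.489  0.2942] [0.4821 0.46  ]
yaw(-x per y) 0.055646481178396 0.18358357769691713
yaw(-x per y) 0.04161640530759962 0.1659435144861046
0.023064250411861508 0.18214842848622112
0.1213646532438478 0.18011199293772756
ctr [0.575775 0.383575]
rim outer side [0.7414 0.502 ] [0.4395 0.5052]
top: far rod [0.6658 0.4614] [0.6707 0.2955]  near runner [0.4848 0.4868] [0.489  0.2942]  rim [0.6469 0.5013] [0.4833 0.5004]
185 [np.int64(229), np.int64(228), np.int64(227), np.int64(228), np.int64(228), np.int64(228), np.int64(228), np.int64(228), np.int64(227), np.int64(223), np.int64(219), np.int64(220), np.int64(226), np.int64(232), np.int64(234), np.int64(235), np.int64(233), np.int64(226), np.int64(208), np.int64(173), np.int64(150), np.int64(142), np.int64(154), np.int64(162), np.int64(144), np.int64(144), np.int64(166), np.int64(145)]
200 [np.int64(229), np.int64(230), np.int64(229), np.int64(229), np.int64(229), np.int64(228), np.int64(228), np.int64(227), np.int64(226), np.int64(222), np.int64(223), np.int64(228), np.int64(235), np.int64(236), np.int64(236), np.int64(234), np.int64(230), np.int64(216), np.int64(177), np.int64(140), np.int64(106), np.int64(96), np.int64(144), np.int64(179), np.int64(165), np.int64(152), np.int64(175), np.int64(188)]
220 [np.int64(231), np.int64(231), np.int64(230), np.int64(229), np.int64(228), np.int64(229), np.int64(231), np.int64(231), np.int64(228), np.int64(222), np.int64(223), np.int64(230), np.int64(235), np.int64(237), np.int64(237), np.int64(234), np.int64(224), np.int64(198), np.int64(162), np.int64(143), np.int64(126), np.int64(87), np.int64(54), np.int64(54), np.int64(60), np.int64(65), np.int64(71), np.int64(85)]
```

Emit:
arm_command(
  targets=[0, 0, 0, 0, 0, -0.85, 1, 0, 0, 0, 0, 0, -0.85, 1, 0, 0, 0, 0, 0, -0.85, 1, 0, 0, 0, 0, 0, -0.85, 1, 0, 0, 0, 0, 0, -0.85, 1],
)

```text
t: 0.52
position: [0.1977, 0.5663, 0.2306]
tool_rot: [0.178, -3.136, 0.002]
wrist_force: [0.1, 0.7, 0.7]
gripper_width: 1.001
grip_force: 0.0
```

Emit:
arm_command(
  targets=[-0.33, -0.9, 0, 0, 0, 0, 1, -0.33, -0.9, 0, 0, 0, 0, 1, -0.33, -0.9, 0, 0, 0, 0, 1, -0.33, -0.9, 0, 0, 0, 0, 1, -0.33, -0.9, 0, 0, 0, 0, 1],
)

```text
t: 0.93
position: [0.2619, 0.4364, 0.2306]
tool_rot: [0.172, -3.136, 0.001]
wrist_force: [-0.0, -0.3, 0.6]
gripper_width: 0.997
grip_force: 0.0
```

Emit:
arm_command(
  targets=[-0.33, -0.9, 0, 0, 0, 0, 1, -0.33, -0.9, 0, 0, 0, 0, 1, -0.33, -0.9, 0, 0, 0, 0, 1, -0.33, -0.9, 0, 0, 0, 0, 1, -0.33, -0.9, 0, 0, 0, 0, 1],
)

```text
t: 1.35
position: [0.3258, 0.3075, 0.2309]
tool_rot: [0.172, -3.137, 0.001]
wrist_force: [0.6, 0.5, -0.1]
gripper_width: 1.001
grip_force: 0.0
```

Emit:
arm_command(
  targets=[-0.33, -0.9, 0, 0, 0, 0, 1, -0.33, -0.9, 0, 0, 0, 0, 1, -0.33, -0.9, 0, 0, 0, 0, 1, -0.33, -0.9, 0, 0, 0, 0, 1, -0.33, -0.9, 0, 0, 0, 0, 1],
)

```text
t: 1.77
position: [0.3897, 0.1787, 0.2309]
tool_rot: [0.172, -3.136, 0.0]
wrist_force: [-0.3, 0.3, -0.0]
gripper_width: 1.0
grip_force: 0.0
```

Emit:
arm_command(
  targets=[-0.33, -0.9, 0.4, 0, 0, 0, 1, -0.33, -0.9, 0.4, 0, 0, 0, 1, -0.33, -0.9, 0.4, 0, 0, 0, 1, -0.33, -0.9, 0.4, 0, 0, 0, 1, -0.33, -0.9, 0.4, 0, 0, 0, 1],
)

```text
t: 2.18
position: [0.4536, 0.0499, 0.1703]
tool_rot: [0.171, -3.137, -0.0]
wrist_force: [0.3, 0.7, -0.8]
gripper_width: 1.001
grip_force: 0.0
```

```bash
cat >> h.py <<'E'
from scipy.spatial.transform import Rotation as Ro
def st():
    s=observe(); R=Ro.from_rotvec(s["tool_rot"]).as_matrix()
    print("t",round(s["t"],2),"p",np.round(s["position"],4),"yaw_y",round(float(np.arctan2(R[1,1],R[0,1])),4),"tilt",np.round(R[:2,2],4),"F",np.round(s["wrist_force"],1),"w",round(s["gripper_width"],2)); return s,R
def to(x,y,z,yaw):
    s,R=st(); d=R.T@(np.array([x,y,z])-s["position"])/.03
    y0=np.arctan2(R[1,1],R[0,1]); print("shift units",d.round(2),"turn z units",round(float(-np.degrees(yaw-y0)/6),2))
def wonz(c,u,v,z):
    f=192/np.tan(np.radians(c["vfov"])/2); V=np.array(c["view"]); a,b=u-c["cx"],v-c["cy"]; r=np.hypot(a,b); th=r/f
    d=np.array([np.sin(th)*a/r,-np.sin(th)*b/r,-np.cos(th)]); o=-V[:3,:3].T@V[:3,3]; d=V[:3,:3].T@d; return o+d*(z-o[2])/d[2]
E
python3 - <<'E'
from h import *
to(.455,.045,.08,1.68)
im=snapshot("wrist"); save("raw_w1.png",im); save("pics/w1.png",cv2.resize(im,(800,600))); c=get_calibration("wrist"); np.save("cw1.npy",c,allow_pickle=True)
E
```

```text
t 2.18 p [0.4536 0.0499 0.1703] yaw_y 1.6799 tilt [-0.0004  0.0001] F [ 0.3  0.7 -0.8] w 1.0
shift units [-0.03 -0.17  3.01] turn z units -0.0
```

View pics/w1.png

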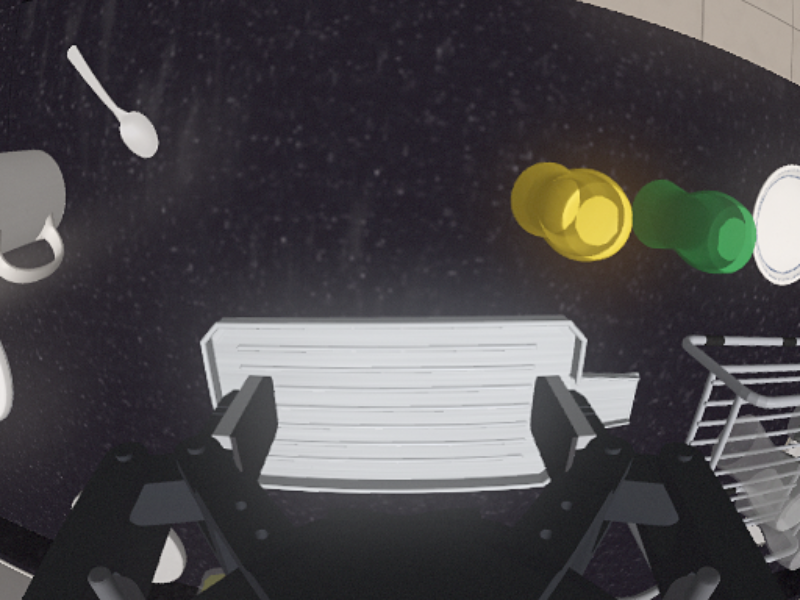

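The wrist view shows the near (-x) wall of the tray from (215,320) to (575,318). The spout tip is at (637,375)–(633,425) on the right, the drainer's near rear corner at (690,340), and the open fingers above the tray. Next I turn these into positions.

```bash
python3 - <<'E'
from h import *
c=np.load("cw1.npy",allow_pickle=True).item()
W=lambda u,v,z:wonz(c,u*.64,v*.64,z)[:3].round(4)
a,b=W(220,322,.021),W(570,321,.021); print("wall top",a,b)
print("ext bot?",W(222,318,.0),W(570,315,.0))
print("back wall cut corner",W(204,340,.021),"front",W(585,336,.021),W(548,486,.021),W(262,487,.021))
print("spout tip",W(638,374,.008),W(633,424,.008))
print("drainer near upper rod rear",W(690,342,.112),W(795,341,.112))
print("cam",(-np.array(c["view"])[:3,:3].T@np.array(c["view"])[:3,3]).round(3))
E
```

```text
wall top [ 0.504  -0.0797  0.021 ] [0.4768 0.1639 0.021 ]
ext bot? [ 0.5098 -0.0865  0.    ] [0.4793 0.1719 0.    ]
back wall cut corner [ 0.5198 -0.0932  0.021 ] front [0.4869 0.1782 0.021 ] [0.625  0.1852 0.021 ] [ 0.652  -0.0536  0.021 ]
spout tip [0.5207 0.2413 0.008 ] [0.5684 0.2534 0.008 ]
drainer near upper rod rear [0.4508 0.199  0.112 ] [0.445  0.2893 0.112 ]
cam [0.377 0.038 0.309]
```

Emit:
arm_command(
  targets=[0, -0.03, 1, 0, 0, 0, 1, 0, -0.03, 1, 0, 0, 0, 1, 0, 0, 1, 0, 0, 0, 1, 0, 0, 1, 0, 0, 0, 1, 0, 0, 1, 0, 0, 0, 1],
)

```text
t: 2.65
position: [0.4532, 0.0496, 0.0196]
tool_rot: [0.171, -3.137, -0.0]
wrist_force: [-0.1, 0.2, 0.4]
gripper_width: 0.997
grip_force: 0.0
```

Emit:
arm_command(
  targets=[0, 0, 0.12, 0, 0, 0, 1, 0, 0, 0.12, 0, 0, 0, 1, 0, 0, 0.12, 0, 0, 0, 1, 0, 0, 0.12, 0, 0, 0, 1, 0, 0, 0.12, 0, 0, 0, 1],
)

```text
t: 3.07
position: [0.455, 0.0496, 0.0051]
tool_rot: [-0.171, 3.133, -0.0]
wrist_force: [-0.5, -0.4, -0.3]
gripper_width: 1.0
grip_force: 0.0
```

Emit:
arm_command(
  targets=[-0.14, 0, 0, 0, 0, 0, 1, -0.14, 0, 0, 0, 0, 0, 1, -0.14, 0, 0, 0, 0, 0, 1, -0.1, 0, 0, 0, 0, 0, 1, -0.1, 0, 0, 0, 0, 0, 1],
)

```text
t: 3.48
position: [0.4728, 0.0516, 0.0036]
tool_rot: [-0.172, 3.136, 0.0]
wrist_force: [0.9, -0.4, 0.3]
gripper_width: 1.0
grip_force: 0.0
```

```bash
python3 - <<'E'
from h import *
st()
im=snapshot("wrist"); save("raw_w2.png",im); save("pics/w2.png",cv2.resize(im,(800,600))); c=get_calibration("wrist"); np.save("cw2.npy",c,allow_pickle=True)
E
```

```text
t 3.48 p [0.4728 0.0516 0.0036] yaw_y 1.6801 tilt [0.0004 0.    ] F [ 0.9 -0.4  0.3] w 1.0
```

View pics/w2.png

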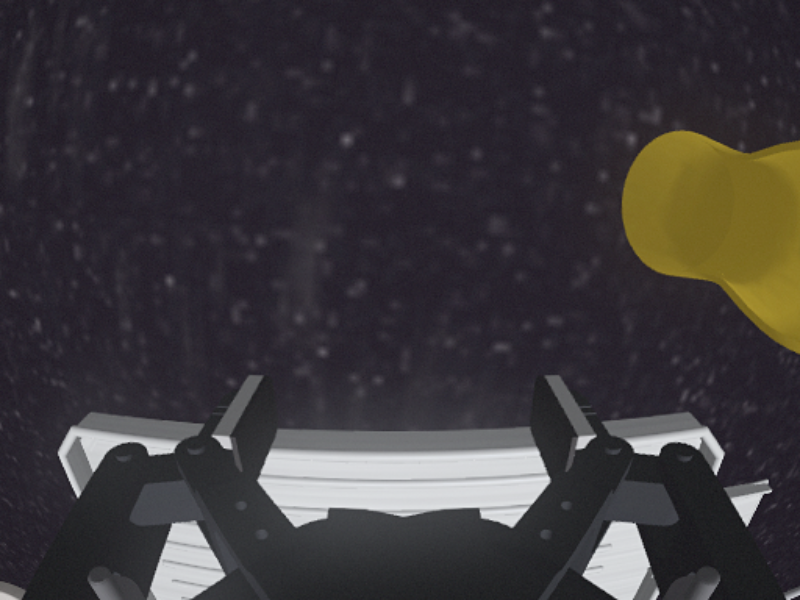

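The wrist view shows both fingertips at (255,380) and (548,380), standing clear in front of the tray's near wall at row ≈430. Pushing sideways now, with a small turn.

Emit:
arm_command(
  targets=[-0.12, 0, 0.08, 0, 0, 0, 1, -0.12, 0, 0, 0, 0, 0, 1, -0.11, 0, 0, 0, 0, 0.07, 1, -0.11, 0, 0, 0, 0, 0.07, 1, -0.11, 0, 0, 0, 0, 0.07, 1],
)

```text
t: 3.95
position: [0.4889, 0.0534, 0.0004]
tool_rot: [0.136, -3.137, -0.0]
wrist_force: [-1.5, 0.2, -0.4]
gripper_width: 1.0
grip_force: 0.9
```

Emit:
arm_command(
  targets=[-0.11, 0, 0, 0, 0, 0.07, 1, -0.11, 0, 0, 0, 0, 0.07, 1, -0.11, 0, 0, 0, 0, 0.08, 1, -0.09, 0, 0, 0, 0, 0.08, 1, -0.08, 0, 0, 0, 0, 0.07, 1],
)

```text
t: 4.37
position: [0.5043, 0.0545, 0.0008]
tool_rot: [0.075, -3.141, 0.0]
wrist_force: [-2.3, -0.4, -1.1]
gripper_width: 1.001
grip_force: 0.9
```

```bash
cat >> h.py <<'E'
def tray(im,c):
    m=(im.min(2)>110).astype(np.uint8); m[:,:205]=0; m[:158]=0; m[222:]=0; m[:,318:]=0
    m=cv2.morphologyEx(m,cv2.MORPH_CLOSE,np.ones((5,5)))
    n,l,s,_=cv2.connectedComponentsWithStats(m); 
    cs,_=cv2.findContours(m,0,1); k=max(cs,key=cv2.contourArea)[:,0]
    x0=k[:,0].min(); 
    W=np.array([onz(c,u,v,.02)[:2] for u,v in k[k[:,0]>x0+25]],np.float32)
    print("body",cv2.minAreaRect(W)); S=np.array([onz(c,u,v,.007)[:2] for u,v in k[k[:,0]<x0+14]])
    print("tip",S[S[:,1]>S[:,1].max()-.008].mean(0))
E
python3 - <<'E'
from h import *
st(); im=snapshot("top"); c=get_calibration("top"); tray(im,c)
save("pics/t2.png",cv2.resize(im[125:245,110:330],(800,436),interpolation=cv2.INTER_CUBIC))
im=snapshot("wrist"); save("raw_w3.png",im); np.save("cw3.npy",get_calibration("wrist"),allow_pickle=True)
E
```

```text
t 4.37 p [0.5043 0.0545 0.0008] yaw_y 1.6185 tilt [-0.0001 -0.    ] F [-2.3 -0.4 -1.1] w 1.0
body ((0.5735628008842468, 0.034010060131549835), (0.26172733306884766, 0.20374052226543427), 89.71961975097656)
tip [0.58058856 0.24847362]
```

View pics/t2.png

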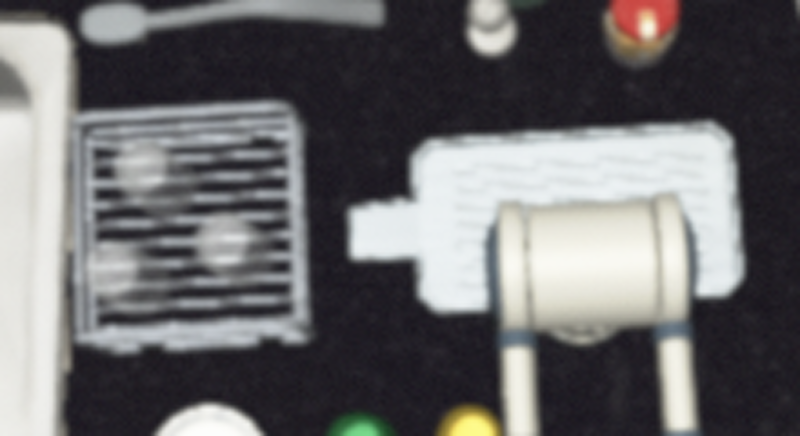

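The top crop shows the tray now parallel to the drainer (edge slopes −0.063 against −0.07), with the spout tip at (350,232), close to the drainer's centre line. I'll back off, rise, turn a quarter and go round to the back end.

Emit:
arm_command(
  targets=[0.5, 0, 0, 0, 0, 0, 1, 0.5, 0, 0, 0, 0, 0, 1, 0, 0, -1, 0, 0, 0, 1, 0, 0, -1, 0, 0, 0, 1, 0, 0, -1, 0, 0, 0, 1],
)

```text
t: 4.88
position: [0.4738, 0.0529, 0.092]
tool_rot: [-0.076, 3.14, -0.0]
wrist_force: [1.1, 0.4, -0.5]
gripper_width: 1.003
grip_force: 0.0
```

Emit:
arm_command(
  targets=[0, 0, -0.5, 0, 0, 1, 1, 0, 0, 0, 0, 0, 1, 1, 0, 0, 0, 0, 0, 1, 1, 0, 0, 0, 0, 0, 1, 1, 0, 0, 0, 0, 0, 1, 1],
)

```text
t: 5.3
position: [0.4748, 0.0529, 0.1068]
tool_rot: [0.747, 3.049, 0.001]
wrist_force: [-0.5, -1.7, -0.2]
gripper_width: 1.001
grip_force: 0.0
```

Emit:
arm_command(
  targets=[0, 0, 0, 0, 0, 1, 1, 0, 0, 0, 0, 0, 1, 1, 0, 0, 0, 0, 0, 1, 1, 0, 0, 0, 0, 0, 1, 1, 0, 0, 0, 0, 0, 1, 1],
)

```text
t: 5.72
position: [0.4747, 0.0529, 0.1066]
tool_rot: [1.511, 2.752, 0.002]
wrist_force: [-0.4, 0.0, -0.4]
gripper_width: 1.003
grip_force: 0.0
```

Emit:
arm_command(
  targets=[0, 0, 0, 0, 0, 1, 1, 0, 0, 0, 0, 0, 1, 1, 0, 0, 0, 0, 0, 1, 1, 0, 0, 0, 0, 0, 1, 1, 0, 0, 0, 0, 0, 1, 1],
)

```text
t: 6.13
position: [0.4747, 0.0529, 0.1066]
tool_rot: [2.172, 2.268, 0.002]
wrist_force: [-0.2, 0.6, 0.5]
gripper_width: 1.001
grip_force: 0.0
```

```bash
python3 - <<'E'
from h import *
to(.601,-.14,.1,.048)
im=snapshot("top"); c=get_calibration("top"); tray(im,c)
E
```

```text
t 6.13 p [0.4747 0.0529 0.1066] yaw_y 0.0432 tilt [ 0.0021 -0.0001] F [-0.2  0.6  0.5] w 1.0
shift units [-6.61  3.93  0.23] turn z units -0.05
body ((0.5735228061676025, 0.034010253846645355), (0.26172733306884766, 0.20386753976345062), 89.71961975097656)
tip [0.58113331 0.24847544]
```

Emit:
arm_command(
  targets=[-0.66, 0.39, 0, 0, 0, 0, 1, -0.66, 0.39, 0, 0, 0, 0, 1, -0.66, 0.39, 0, 0, 0, 0, 1, -0.66, 0.39, 0, 0, 0, 0, 1, -0.66, 0.39, 0, 0, 0, 0, 1],
)

```text
t: 6.6
position: [0.5383, -0.0442, 0.1065]
tool_rot: [2.163, 2.276, 0.002]
wrist_force: [-0.1, 0.5, 1.0]
gripper_width: 0.999
grip_force: 0.0
```

Emit:
arm_command(
  targets=[-0.66, 0.39, 0, 0, 0, 0, 1, -0.66, 0.39, 0, 0, 0, 0, 1, -0.66, 0.39, 0, 0, 0, 0, 1, -0.66, 0.39, 0, 0, 0, 0, 1, -0.66, 0.39, 0, 0, 0, 0, 1],
)

```text
t: 7.02
position: [0.6015, -0.1404, 0.1063]
tool_rot: [2.163, 2.276, 0.001]
wrist_force: [0.1, 0.1, -0.1]
gripper_width: 1.001
grip_force: 0.0
```

Emit:
arm_command(
  targets=[0, 0, 0, 0, 0.5, 0, 1, 0, 0, 0, 0, 0.5, 0, 1, 0, 0, 0, 0, 0.5, 0, 1, 0, 0, 0, 0, 0.5, 0, 1, 0, 0, 0, 0, 0.5, 0, 1],
)

```text
t: 7.43
position: [0.6011, -0.1395, 0.1066]
tool_rot: [-2.025, -2.131, -0.271]
wrist_force: [-0.2, 0.3, -0.3]
gripper_width: 1.0
grip_force: 0.0
```

```bash
python3 - <<'E'
from h import *
to(.601,-.13,.004,.048)
im=snapshot("top"); c=get_calibration("top"); tray(im,c)
im=snapshot("wrist"); save("raw_w4.png",im); save("pics/w4.png",cv2.resize(im,(800,600))); np.save("cw4.npy",get_calibration("wrist"),allow_pickle=True)
E
```

```text
t 7.43 p [ 0.6011 -0.1395  0.1066] yaw_y 0.0507 tilt [-0.0108  0.2601] F [-0.2  0.3 -0.3] w 1.0
shift units [-0.58  0.    3.38] turn z units 0.03
body ((0.5913386344909668, 0.0369868278503418), (0.1573825180530548, 0.26396480202674866), 2.7203369140625)
tip [0.58113331 0.24847544]
```

View pics/w4.png

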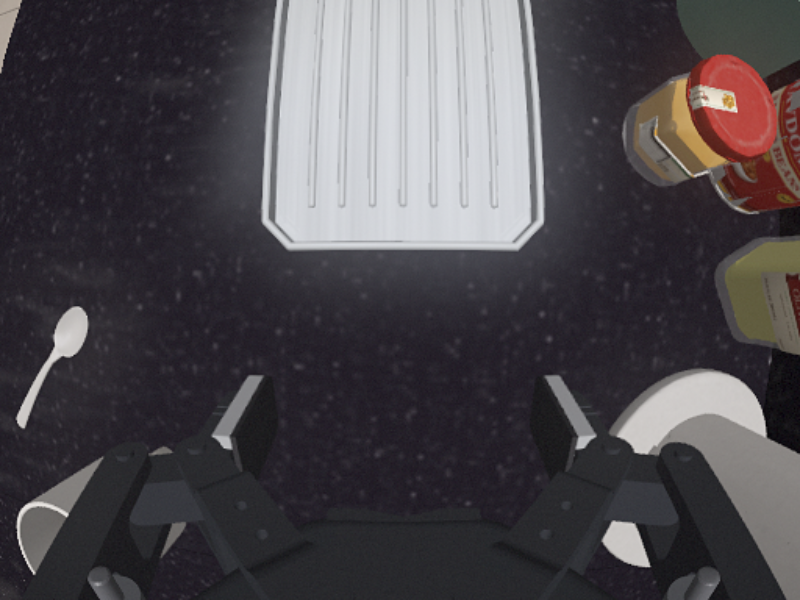

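The wrist view shows the tray's plain end, edge at row ≈245 and columns 285–520, square to the fingers and centred between them. The space around the fingertips is free. Descending behind it.

Emit:
arm_command(
  targets=[-0.11, 0, 0.68, 0, 0, 0, 1, -0.11, 0, 0.68, 0, 0, 0, 1, -0.11, 0, 0.68, 0, 0, 0, 1, -0.11, 0, 0.68, 0, 0, 0, 1, -0.11, 0, 0.64, 0, 0, 0, 1],
)

```text
t: 7.95
position: [0.6003, -0.1286, 0.0036]
tool_rot: [-2.027, -2.133, -0.266]
wrist_force: [-0.7, 0.0, -0.3]
gripper_width: 0.999
grip_force: 0.0
```

Emit:
arm_command(
  targets=[-0.01, 0, 0.05, 0, 0, 0, 1, -0.01, 0, 0.05, 0, 0, 0, 1, -0.01, 0, 0.05, 0, 0, 0, 1, -0.01, 0, 0.04, 0, 0, 0, 1, 0, 0, 0, 0, 0, 0, 1],
)

```text
t: 8.37
position: [0.6009, -0.129, -0.0001]
tool_rot: [-2.029, -2.131, -0.268]
wrist_force: [-0.5, -0.3, -1.2]
gripper_width: 0.996
grip_force: 0.0
```

```bash
python3 - <<'E'
from h import *
to(.5985,-.1,-.003,.048); to(.5985-.31*.048,.21,-.003,.048)
E
```

```text
t 8.37 p [ 6.009e-01 -1.290e-01 -1.000e-04] yaw_y 0.0487 tilt [-0.0103  0.2573] F [-0.5 -0.3 -1.2] w 1.0
shift units [ 0.91 -0.03  0.34] turn z units 0.01
t 8.37 p [ 6.009e-01 -1.290e-01 -1.000e-04] yaw_y 0.0487 tilt [-0.0103  0.2573] F [-0.5 -0.3 -1.2] w 1.0
shift units [10.91 -0.03  3.01] turn z units 0.01
```

Emit:
arm_command(
  targets=[0.19, 0, 0.065, 0, 0, 0, 1, 0.19, 0, 0.065, 0, 0, 0, 1, 0.19, 0, 0.065, 0, 0, 0, 1, 0.15, 0, 0.05, 0, 0, 0, 1, 0.15, 0, 0.04, 0, 0, 0, 1],
)

```text
t: 8.78
position: [0.5986, -0.1004, -0.0031]
tool_rot: [-2.027, -2.129, -0.267]
wrist_force: [-0.3, 0.3, -0.5]
gripper_width: 1.002
grip_force: 0.0
```

Emit:
arm_command(
  targets=[0.19, 0, 0.051, 0, 0, 0, 1, 0.19, 0, 0.051, 0, 0, 0, 1, 0.19, 0, 0.051, 0, 0, 0, 1, 0.19, 0, 0.051, 0, 0, 0, 1, 0.19, 0, 0.051, 0, 0, 0, 1],
)

```text
t: 9.2
position: [0.5973, -0.0715, -0.0031]
tool_rot: [-2.028, -2.129, -0.267]
wrist_force: [-0.5, -2.1, -0.1]
gripper_width: 0.999
grip_force: 1.3
```

Emit:
arm_command(
  targets=[0.19, 0, 0.051, 0, 0, 0, 1, 0.19, 0, 0.051, 0, 0, 0, 1, 0.19, 0, 0.051, 0, 0, 0, 1, 0.19, 0, 0.051, 0, 0, 0, 1, 0.19, 0, 0.051, 0, 0, 0, 1],
)

```text
t: 9.62
position: [0.5958, -0.0418, -0.0031]
tool_rot: [-2.028, -2.129, -0.267]
wrist_force: [0.6, -2.6, -0.2]
gripper_width: 0.999
grip_force: 1.3
```

Emit:
arm_command(
  targets=[0.19, 0, 0.051, 0, 0, 0, 1, 0.19, 0, 0.051, 0, 0, 0, 1, 0.19, 0, 0.051, 0, 0, 0, 1, 0.12, 0, 0.032, 0, 0, 0, 1, 0.06, 0, 0.016, 0, 0, 0, 1],
)

```text
t: 10.03
position: [0.5947, -0.0183, -0.0031]
tool_rot: [-2.027, -2.129, -0.267]
wrist_force: [0.3, -3.2, 0.3]
gripper_width: 0.999
grip_force: 1.4
```

```bash
python3 - <<'E'
from h import *
st(); im=snapshot("top"); save("raw_t3.png",im)
save("pics/t3.png",cv2.resize(im[135:235,110:310],(800,400),interpolation=cv2.INTER_CUBIC))
E
```

```text
t 10.03 p [ 0.5947 -0.0183 -0.0031] yaw_y 0.0491 tilt [-0.0127  0.2586] F [ 0.3 -3.2  0.3] w 1.0
```

View pics/t3.png

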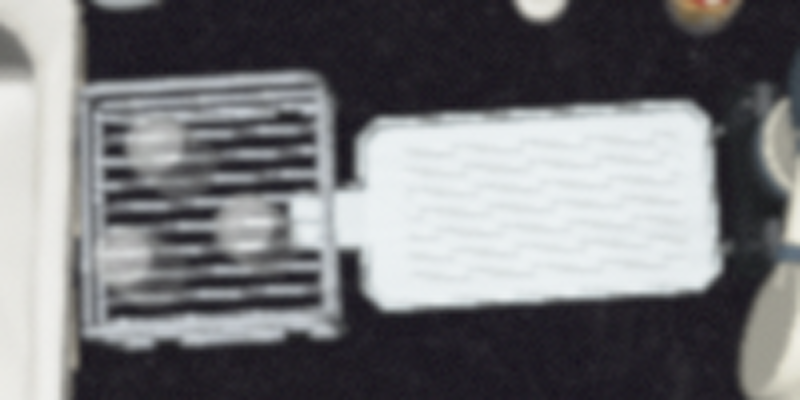

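The spout has entered the drainer at (300,220). The body's front corners are at rows ≈118 and ≈309, and the near runner is at row ≈335. I'm checking the clearances.

```bash
python3 - <<'E'
from h import *
t=get_calibration("top"); T=lambda u,v,z:onz(t,110+u/4-.4,135+v/4-.4,z)[:2].round(4)
im=cv2.imread("raw_t3.png")[:,:,1].astype(int)
for u in(205,220,235,250,265,280):
    col=im[:,u]; r=[v for v in range(155,215) if col[v]>140]
    def cr(a,b): return a+(125-col[a])/(col[b]-col[a])*(b-a)
    lo=cr(r[0]-1,r[0]);hi=cr(r[-1]+1,r[-1]); A=onz(t,u,lo,.021);B=onz(t,u,hi,.021)
    print(u,"y",A[1].round(3),"xfar",A[0].round(4),"xnear",B[0].round(4),"mid",((A+B)/2)[0].round(4))
for u in(135,145,155,165,175,185,190): print(u,onz(t,u,210,.004)[1].round(3),[int(q) for q in im[205:225,u]])
print([onz(t,160,v,.004)[0].round(4) for v in(205,215,220)],[onz(t,160,v,.112)[0].round(4) for v in(205,215,220)])
print([[int(q) for q in im[150:170,u]] for u in (140,160,185)],[onz(t,u,155,.112)[:2].round(4) for u in(140,160,185)])
E
```

```text
205 y 0.252 xfar 0.6597 xnear 0.5038 mid 0.5817
220 y 0.203 xfar 0.6613 xnear 0.5044 mid 0.5828
235 y 0.155 xfar 0.6623 xnear 0.5069 mid 0.5846
250 y 0.106 xfar 0.6639 xnear 0.5097 mid 0.5868
265 y 0.058 xfar 0.6665 xnear 0.5119 mid 0.5892
280 y 0.009 xfar 0.6698 xnear 0.5144 mid 0.5921
135 0.478 [171, 162, 154, 149, 148, 160, 160, 155, 156, 155, 158, 168, 189, 174, 132, 82, 49, 35, 33, 28]
145 0.446 [117, 96, 98, 129, 152, 124, 76, 46, 50, 107, 163, 192, 189, 176, 179, 183, 146, 86, 41, 31]
155 0.414 [75, 66, 84, 108, 105, 71, 44, 47, 98, 153, 187, 197, 189, 180, 158, 125, 83, 43, 30, 29]
165 0.382 [32, 58, 120, 157, 123, 62, 37, 52, 109, 163, 192, 191, 186, 182, 176, 134, 75, 42, 32, 30]
175 0.349 [46, 92, 125, 105, 61, 40, 49, 108, 166, 191, 192, 184, 190, 196, 170, 112, 54, 33, 29, 26]
185 0.317 [57, 115, 144, 111, 57, 36, 64, 116, 166, 195, 197, 183, 131, 68, 36, 30, 30, 30, 29, 31]
190 0.301 [147, 155, 143, 121, 107, 110, 129, 153, 156, 155, 162, 182, 191, 166, 111, 54, 30, 27, 26, 28]
[np.float64(0.5293), np.float64(0.497), np.float64(0.4809)] [np.float64(0.5163), np.float64(0.4866), np.float64(0.4718)]
[[31, 26, 26, 31, 52, 117, 169, 167, 119, 101, 139, 153, 122, 120, 148, 134, 87, 62, 102, 133], [28, 30, 33, 61, 124, 173, 166, 116, 121, 167, 163, 128, 130, 156, 154, 109, 71, 121, 160, 134], [30, 39, 80, 133, 160, 137, 99, 126, 158, 134, 135, 173, 156, 107, 60, 62, 98, 111, 84, 45]] [array([0.6689, 0.4376]), array([0.6682, 0.3772]), array([0.6672, 0.3018])]
```

Emit:
arm_command(
  targets=[0.19, 0, 0.051, 0, 0, 0, 1, 0.19, 0, 0.051, 0, 0, 0, 1, 0.19, 0, 0.051, 0, 0, 0, 1, 0.19, 0, 0.051, 0, 0, 0, 1, 0.19, 0, 0.051, 0, 0, 0, 1],
)

```text
t: 10.5
position: [0.5933, 0.0111, -0.0031]
tool_rot: [-2.028, -2.129, -0.267]
wrist_force: [-0.1, -2.4, 0.9]
gripper_width: 0.997
grip_force: 1.4
```

Emit:
arm_command(
  targets=[0.19, 0, 0.051, 0, 0, 0, 1, 0.19, 0, 0.051, 0, 0, 0, 1, 0.19, 0, 0.051, 0, 0, 0, 1, 0.19, 0, 0.051, 0, 0, 0, 1, 0.19, 0, 0.051, 0, 0, 0, 1],
)

```text
t: 10.92
position: [0.5918, 0.0405, -0.0031]
tool_rot: [-2.028, -2.129, -0.267]
wrist_force: [0.2, -2.3, 0.1]
gripper_width: 1.004
grip_force: 1.5
```

Emit:
arm_command(
  targets=[0.19, 0, 0.051, 0, 0, 0, 1, 0.19, 0, 0.051, 0, 0, 0, 1, 0.19, 0, 0.051, 0, 0, 0, 1, 0.19, 0, 0.051, 0, 0, 0, 1, 0.19, 0, 0.051, 0, 0, 0, 1],
)

```text
t: 11.33
position: [0.5904, 0.07, -0.0031]
tool_rot: [-2.028, -2.129, -0.267]
wrist_force: [0.8, -4.4, 0.7]
gripper_width: 1.0
grip_force: 1.5
```

Emit:
arm_command(
  targets=[0.19, 0, 0.051, 0, 0, 0, 1, 0.19, 0, 0.051, 0, 0, 0, 1, 0.15, 0, 0.04, 0, 0, 0, 1, 0.12, 0, 0.032, 0, 0, 0, 1, 0.06, 0, 0.016, 0, 0, 0, 1],
)

```text
t: 11.75
position: [0.5893, 0.092, -0.0031]
tool_rot: [-2.027, -2.129, -0.267]
wrist_force: [-0.1, -4.5, 1.2]
gripper_width: 0.998
grip_force: 1.6
```

```bash
python3 - <<'E'
from h import *
s,R=st(); im=snapshot("top"); save("raw_t4.png",im); g=im[:,:,1].astype(int); t=get_calibration("top")
for u in(208,215,222,229,236,243,250):
    col=g[:,u]; r=[v for v in range(155,215) if col[v]>140]; A=onz(t,u,r[0]-.5,.021);B=onz(t,u,r[-1]+.5,.021)
    print(u,"y",A[1].round(3),A[0].round(4),B[0].round(4),"mid",((A+B)/2)[0].round(4),"line",(.576-.044*(A[1]-.377)).round(4))
to(.5947-.228*.046,.21,-.003,.049)
E
```

```text
t 11.75 p [ 0.5893  0.092  -0.0031] yaw_y 0.0489 tilt [-0.0127  0.2586] F [-0.1 -4.5  1.2] w 1.0
208 y 0.242 0.657 0.5015 mid 0.5793 line 0.5819
215 y 0.219 0.6567 0.5045 mid 0.5806 line 0.5829
222 y 0.197 0.6631 0.5042 mid 0.5836 line 0.5839
229 y 0.174 0.6628 0.5071 mid 0.585 line 0.5849
236 y 0.151 0.6625 0.5069 mid 0.5847 line 0.5859
243 y 0.129 0.6655 0.5066 mid 0.5861 line 0.5869
250 y 0.106 0.6587 0.5127 mid 0.5857 line 0.5879
t 11.8 p [ 0.5893  0.0922 -0.0031] yaw_y 0.0491 tilt [-0.0128  0.2589] F [ 0.6 -0.8  0.4] w 1.0
shift units [3.8  0.02 1.01] turn z units 0.0
```

Emit:
arm_command(
  targets=[0.15, 0, 0.04, 0, 0, 0, 1, 0.15, 0, 0.04, 0, 0, 0, 1, 0.15, 0, 0.04, 0, 0, 0, 1, 0.15, 0, 0.04, 0, 0, 0, 1, 0.15, 0, 0.04, 0, 0, 0, 1],
)

```text
t: 12.22
position: [0.5882, 0.1151, -0.0031]
tool_rot: [-2.028, -2.129, -0.267]
wrist_force: [0.4, -2.9, 1.2]
gripper_width: 0.999
grip_force: 1.5
```

Emit:
arm_command(
  targets=[0.15, 0, 0.04, 0, 0, 0, 1, 0.15, 0, 0.04, 0, 0, 0, 1, 0.15, 0, 0.04, 0, 0, 0, 1, 0.15, 0, 0.04, 0, 0, 0, 1, 0.15, 0, 0.04, 0, 0, 0, 1],
)

```text
t: 12.63
position: [0.587, 0.1384, -0.0031]
tool_rot: [-2.028, -2.129, -0.267]
wrist_force: [-0.2, -2.9, 1.1]
gripper_width: 1.0
grip_force: 1.5
```

Emit:
arm_command(
  targets=[0.15, 0, 0.04, 0, 0, 0, 1, 0.15, 0, 0.04, 0, 0, 0, 1, 0.15, 0, 0.04, 0, 0, 0, 1, 0.15, 0, 0.04, 0, 0, 0, 1, 0.15, 0, 0.04, 0, 0, 0, 1],
)

```text
t: 13.05
position: [0.5859, 0.1617, -0.0031]
tool_rot: [-2.028, -2.129, -0.267]
wrist_force: [0.4, -2.8, 0.5]
gripper_width: 0.994
grip_force: 1.4
```

Emit:
arm_command(
  targets=[0.15, 0, 0.04, 0, 0, 0, 1, 0.15, 0, 0.04, 0, 0, 0, 1, 0.15, 0, 0.04, 0, 0, 0, 1, 0.12, 0, 0.032, 0, 0, 0, 1, 0.08, 0, 0.021, 0, 0, 0, 1],
)

```text
t: 13.47
position: [0.5849, 0.1819, -0.0031]
tool_rot: [-2.028, -2.129, -0.267]
wrist_force: [-0.4, -2.0, 0.5]
gripper_width: 1.005
grip_force: 1.4
```

```bash
python3 - <<'E'
from h import *
st(); im=snapshot("top"); save("raw_t5.png",im); sd=snapshot("side")
a=cv2.resize(im[140:230,100:250],(800,480),interpolation=cv2.INTER_CUBIC); save("pics/t5.png",a)
save("raw_s5.png",sd)
E
```

```text
t 13.47 p [ 0.5849  0.1819 -0.0031] yaw_y 0.0488 tilt [-0.0128  0.2586] F [-0.4 -2.   0.5] w 1.01
```

View pics/t5.png

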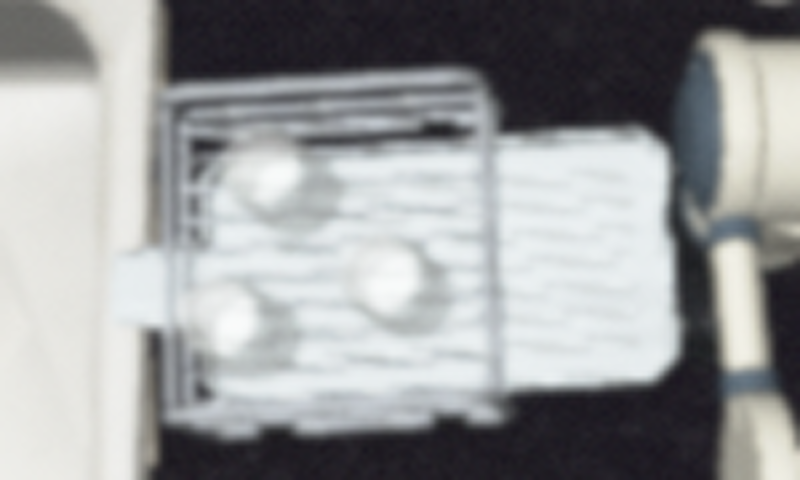

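The top crop shows the spout tip at column ≈118, the basin's inner edge at ≈105 and the rim's outer edge at ≈157. All three glasses are standing. About 34 mm is left to push.

Emit:
arm_command(
  targets=[0.13, 0, 0.035, 0, 0, 0, 1, 0.13, 0, 0.035, 0, 0, 0, 1, 0.13, 0, 0.035, 0, 0, 0, 1, 0.13, 0, 0.035, 0, 0, 0, 1, 0.1, 0, 0.027, 0, 0, 0, 1],
)

```text
t: 13.98
position: [0.584, 0.201, -0.0031]
tool_rot: [-2.028, -2.129, -0.267]
wrist_force: [-0.3, -2.6, 1.1]
gripper_width: 1.003
grip_force: 1.4
```

Emit:
arm_command(
  targets=[0.08, 0, 0.021, 0, 0, 0, 1, 0.07, 0, 0.019, 0, 0, 0, 1, 0.06, 0, 0.016, 0, 0, 0, 1, 0.05, 0, 0.013, 0, 0, 0, 1, 0, 0, 0, 0, 0, 0, 1],
)

```text
t: 14.4
position: [0.5836, 0.2091, -0.003]
tool_rot: [-2.027, -2.129, -0.267]
wrist_force: [0.8, -0.6, -0.1]
gripper_width: 1.002
grip_force: 0.6
```

```bash
python3 - <<'E'
from h import *
st(); im=snapshot("top"); t=get_calibration("top"); o=cv2.imread("raw_t3.png")[:,:,1].astype(int); g=im[:,:,1].astype(int)
v0=194
for v in(191,194,197): print([int(q) for q in g[v,104:136]]); print([int(q) for q in o[v,104:136]])
print([(u,onz(t,u,194,.008)[1].round(4)) for u in(108,112,116,120,129)])
E
```

```text
t 14.4 p [ 0.5836  0.2091 -0.003 ] yaw_y 0.0488 tilt [-0.0127  0.2589] F [ 0.8 -0.6 -0.1] w 1.0
[229, 231, 230, 230, 230, 229, 230, 226, 227, 233, 236, 236, 237, 236, 236, 236, 236, 236, 236, 234, 235, 235, 234, 234, 235, 234, 228, 216, 208, 219, 213, 206]
[229, 230, 231, 230, 230, 230, 230, 229, 229, 228, 228, 229, 228, 226, 223, 226, 229, 233, 236, 235, 232, 223, 198, 167, 160, 163, 164, 172, 148, 130, 147, 150]
[227, 229, 230, 230, 230, 230, 226, 220, 219, 230, 236, 237, 237, 237, 236, 235, 236, 235, 235, 235, 235, 235, 234, 234, 234, 232, 226, 213, 212, 220, 217, 210]
[227, 229, 230, 230, 230, 230, 229, 230, 228, 228, 229, 229, 228, 224, 223, 226, 230, 234, 235, 235, 232, 221, 191, 157, 130, 121, 143, 166, 150, 131, 155, 169]
[226, 227, 229, 230, 229, 230, 225, 213, 207, 226, 236, 239, 239, 238, 238, 238, 238, 238, 238, 237, 238, 237, 238, 237, 236, 235, 228, 216, 215, 228, 228, 223]
[226, 227, 229, 230, 230, 229, 229, 228, 228, 228, 229, 228, 226, 225, 224, 226, 232, 235, 235, 235, 231, 220, 189, 152, 114, 96, 136, 170, 159, 158, 188, 199]
[(108, np.float64(0.5659)), (112, np.float64(0.553)), (116, np.float64(0.5401)), (120, np.float64(0.5271)), (129, np.float64(0.498))]
```

Emit:
arm_command(
  targets=[0.06, 0, 0.016, 0, 0, 0, 1, 0.06, 0, 0.016, 0, 0, 0, 1, 0.05, 0, 0.013, 0, 0, 0, 1, 0.03, 0, 0.008, 0, 0, 0, 1, 0, 0, 0, 0, 0, 0, 1],
)

```text
t: 14.87
position: [0.5833, 0.2151, -0.003]
tool_rot: [-2.028, -2.129, -0.267]
wrist_force: [0.3, -1.2, -1.4]
gripper_width: 0.998
grip_force: 0.8
```

Emit:
arm_command(
  targets=[-0.2, 0, -0.05, 0, 0, 0, 1, -0.5, 0, -0.1, 0, 0, 0, 1, -0.5, 0, -0.1, 0, 0, 0, 1, -0.5, 0, -0.1, 0, 0, 0, 1, -0.5, 0, -0.1, 0, 0, 0, 1],
)

```text
t: 15.28
position: [0.5866, 0.1472, -0.0069]
tool_rot: [-2.027, -2.129, -0.268]
wrist_force: [-0.2, -0.1, 0.4]
gripper_width: 0.996
grip_force: 0.0
```

Emit:
arm_command(
  targets=[-0.5, 0, -0.9, 0, 0, 0, 1, -0.5, 0, -0.9, 0, 0, 0, 1, -0.5, 0, -0.9, 0, 0, 0, 1, -0.3, 0, -0.8, 0, 0, 0, 1, 0, 0, 0, 0, 0, 0, 1],
)

```text
t: 15.7
position: [0.5933, 0.0656, 0.0862]
tool_rot: [-2.034, -2.132, -0.276]
wrist_force: [0.5, 0.3, 1.6]
gripper_width: 1.0
grip_force: 0.0
```

```bash
python3 - <<'E'
from h import *
st(); im=snapshot("top"); t=get_calibration("top"); g=im[:,:,1].astype(int)
for v in(191,194,197): print([int(q) for q in g[v,104:122]])
save("pics/t6.png",cv2.resize(im[135:235,100:260],(800,500),interpolation=cv2.INTER_CUBIC))
for u in(195,205,212,218,224):
    col=g[:,u]; r=[v for v in range(160,212) if col[v]>140]; A=onz(t,u,r[0]-.5,.021);B=onz(t,u,r[-1]+.5,.021)
    print("y",A[1].round(3),"mid",((A+B)/2)[0].round(4),"line",(.576-.044*(A[1]-.377)).round(4))
E
```

```text
t 15.7 p [0.5933 0.0656 0.0862] yaw_y 0.0458 tilt [-0.0034  0.2579] F [0.5 0.3 1.6] w 1.0
[229, 230, 230, 229, 226, 210, 196, 218, 231, 236, 237, 236, 237, 236, 235, 235, 235, 235]
[227, 228, 230, 231, 228, 225, 221, 227, 234, 237, 237, 237, 236, 235, 236, 235, 235, 235]
[226, 227, 229, 230, 230, 229, 228, 230, 236, 238, 238, 238, 238, 238, 238, 238, 237, 237]
y 0.284 mid 0.5814 line 0.5801
y 0.252 mid 0.5826 line 0.5815
y 0.229 mid 0.5774 line 0.5825Traceback (most recent call last):
  File "<stdin>", line 6, in <module>
IndexError: list index out of range
```

View pics/t6.png

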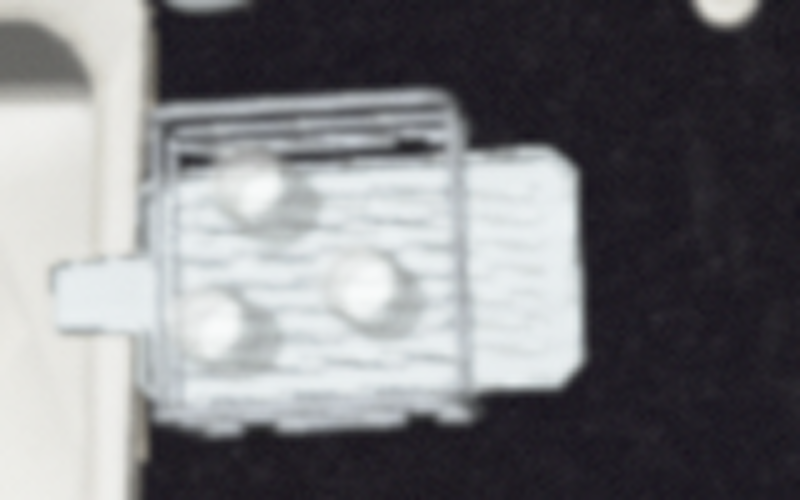

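The spout tip is at column ≈54 and the basin edge at ≈98, so the overhang is about 28 mm. The tray is centred, the glasses are standing and the arm is clear.

```bash
python3 -c "
from station import *
print(close_job())"
```

```text
the job is handed in; nothing more can be done
None
```

I pushed the tray spout first between the drainer's runners, measured at about 28 mm of spout over the basin, with the three glasses still standing and the arm clear; it was handed in at about 16 s and no verdict came back.

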